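# Start a cure on the light-curing unit

## Robot

A 7-joint arm with a two-finger parallel gripper is mounted at the origin on the work surface. World frame = base frame: x ahead of the robot, y to its left, z up, the work surface at z = 0. Lengths are in m, angles in rad, forces in N, time in s.
With the tool pointing down it reaches from about 0.35 to 0.9 m from the base axis. Payload 7.2 kg.
Tool frame: the origin (TCP) lies on the centre line of the jaws, within the pads' length; the fingertips stand 19 mm ahead of it and the grasp point (between the pads) is the TCP; y points along the fingers, x is the direction in which the jaws open and shut, and the axes are right-handed (so a half turn about y gives the same grasp; the last joint's range is limited). The gripper opens to 88 mm and grips with 3 to 60 N. Pads are 20 mm wide; open, the fingers measure 115 mm over their backs; the gripper's body (75 mm by 178 mm) begins 61 mm behind the grasp point.
Start: joints at [1.235, 0.411, -0.013, 1.596, 0.006, 1.134, -0.082], TCP at [0.165, -0.603, 0.242] pointing down, gripper open.
Joint ranges: [-2.95, 2.95], [-0.29, 1.99], [-1.47, 1.44], [0.14, 2.54], [-1.03, 4.17], [0.13, 1.85], [-2.86, 2.86]. Speed limits (rad/s): [2.39, 2.39, 3.01, 3.01, 3.14, 3.14, 3.14].

## Interface

Orientations are given as a 3x3 rotation matrix whose columns are the frame's x, y, z axes.
In Python, from workcell import r gives the robot as it stands.
- The arm moves only by the tool drive_tool, never from a script. Its argument "moves" is a list that holds one entry, the list of rows, each a list of 4 numbers: the shift along the world's x, y, z in mm, then the turn about the world's z in rad. A call has 1 to 10 rows; each row shifts and turns the commanded pose from where the row before left it; what a row does not reach is not made up. A row lasts 1/12 s, in which the tool goes at most 41.7 mm and 7.16 degrees, less where a joint would pass 70% of its speed; a pose out of reach is approached as far as the arm can. A call is refused whole if a number of a shift passes 41.7 or a number of a turn 0.125, either way. A call with a gripper value outside its range is refused whole. "claw" is the closure in counts, from 0 (fully open) to 255 (shut), set as the call begins (left out, the last holds). The fingers move at their own pace and stop on an object; "squeeze" is the grip in N (left out, the last holds). Time passes only in rows, so rows that do not move let the fingers close. It gives the time, the measured TCP pose, the force and the opening at its end, in the units of the state.
- r.observe(): the state, without advancing time (a new reading comes with each control period).
- r.read_camera(name): name is "scene" or "top" or "wrist"; returns a dict with "image" (384x512x3 uint8, red, green, blue), "range_z" (384x512 float32, m along the optical axis (not along the pixel's ray), 0 where there is no reading), "K" (3x3 intrinsics, pixels), "dist_coeffs" ([k1, k2, p1, p2, k3] as OpenCV has them; the pictures are not rectified), "R" (3x3) and "t" (3): a world point X has camera coordinates R X + t; the wrist camera has in their place "T_tool_cam" (4x4, takes a point from camera to tool coordinates, whose origin is the TCP and whose axes are the tool frame's). Camera axes: x right, y down, z forward; pixel columns grow to the right and rows downward; lengths in m; the calibration is good to about 2 mm. A picture is of the moment at which its call begins: read the wrist's pose just before it.
- r.job_done(): hands the job in, once; it reports no verdict.
The state is a dict: "clock": time; "joints": joint angles; "joint_velocities": joint speeds; "joint_efforts": joint torques, N m; "tool_pos": TCP position; "ee_rot": TCP orientation; "contact_force": force on the tool from outside, world axes, zero at the start; "wrist_torque": the same for the moment, N m; "width": opening from 0.0 (shut) to 1.0 (fully open).
Only numpy, scipy, OpenCV 4.12 (cv2) and the standard library are available. Lean on these libraries where they do the work, as an engineer would, in place of code of your own. Each camera call takes 0.05 s, during which the arm holds its last target.

## Task

Start a cure on the white light-curing unit, using only light fingertip touches: push its open drawer gently but fully home with the tooth die still standing in it, then tap the blue lamp-mode key, the yellow timer key and the green start key well down, in that order, letting each spring back up before the next. Keep off the keys until the drawer is home, never press the red stop key, and neither pick up nor disturb the die, jar, dish or pad.

Things in the scene. Friction and masses are not known exactly. Their poses are not given: they have to be found in the camera images.
- unit: the white bench-top light-curing unit, fixed to the bench: 260 mm wide, 250 mm deep; origin under its middle, at bench height; x from its front (120 mm from the origin) to its back, y to its left end as one faces it. Front edge 82 mm high; dark fascia with the keys rises from it at 18 degrees over 110 mm to 118 mm; behind it the housing, 150 mm high, with an amber window
- drawer_face (a point): centre of the front face of the drawer of the curing unit (white panel 172 mm wide, 54 mm high, 13 to 67 mm above the bench, with a dark stripe); moves with the drawer; x axis level, pointing straight into the unit (the way the drawer closes), y along the face, z up.
- drawer (a joint): how far the drawer stands open: 0 fully home, about 0.07 to 0.11 at the start, at most 0.12; slides stiffly (1.5 N and a little damping) and stays where left; rubber buffers at the home stop; over 25 N would harm it
- mode_key (a joint): the blue lamp-mode key's travel: 0 up, 0.007 fully down, registers from 0.003 on; springs back up by itself; soft rubber key: 1 N to start it moving, 4 N at 0.003, 7 N fully down; over 20 N would harm it
- mode_key_top (a point): centre of the top face of the blue key (white sun sign; leftmost in the row as one faces the unit), 26 mm square, standing 10 mm out of the dark sloping fascia when up; axes: z out of the fascia (leaning 18 degrees, 0.317 rad, from vertical towards the unit's front), y along the row of keys towards the unit's left end as one faces it, x up the slope; the point goes down with the key
- timer_key (a joint): the yellow timer key's travel: 0 up, 0.007 fully down, registers from 0.003 on; springs back up by itself; soft rubber key: 1 N to start it moving, 4 N at 0.003, 7 N fully down; over 20 N would harm it
- timer_key_top (a point): centre of the top face of the yellow key (dark clock sign; second from left, 50 mm from the blue one), 26 mm square, standing 10 mm out of the dark sloping fascia when up; axes: z out of the fascia (leaning 18 degrees, 0.317 rad, from vertical towards the unit's front), y along the row of keys towards the unit's left end as one faces it, x up the slope; the point goes down with the key
- start_key (a joint): the green start key's travel: 0 up, 0.007 fully down, registers from 0.003 on; springs back up by itself; soft rubber key: 1 N to start it moving, 4 N at 0.003, 7 N fully down; over 20 N would harm it
- start_key_top (a point): centre of the top face of the green key (white triangle; third from left, 50 mm from the yellow one), 26 mm square, standing 10 mm out of the dark sloping fascia when up; axes: z out of the fascia (leaning 18 degrees, 0.317 rad, from vertical towards the unit's front), y along the row of keys towards the unit's left end as one faces it, x up the slope; the point goes down with the key
- stop_key (a joint): the red stop key's travel: 0 up, 0.007 fully down, registers from 0.003 on; springs back up by itself; soft rubber key: 1 N to start it moving, 4 N at 0.003, 7 N fully down; over 20 N would harm it
- stop_key_top (a point): centre of the top face of the red key (white square; rightmost, 50 mm from the green one), 26 mm square, standing 10 mm out of the dark sloping fascia when up; axes: z out of the fascia (leaning 18 degrees, 0.317 rad, from vertical towards the unit's front), y along the row of keys towards the unit's left end as one faces it, x up the slope; the point goes down with the key
- die_center (a point): middle, half-way up, of the loose tooth die standing in the drawer just behind its front panel: yellowish stone foot 24 mm across with a white crown, 32 mm high in all, 30 g; its top is lower than the drawer's front panel
- jar_center (a point): middle, half-way up, of a loose amber jar with black lid, 44 mm across, 48 mm high, on the bench in front of the unit to one side of the drawer
- dish_center (a point): middle, half-way up, of a loose blue ceramic dish, 60 mm across, 24 mm high, on the bench in front of the unit to the other side of the drawer
- pad_center (a point): middle, half-way up, of a loose mixing pad, a paper block 75 x 60 x 16 mm, on the bench beside the unit
Not all that is in view belongs to the job. Of the things that look like the part that bears die_center, the smallest one is meant.

How it is judged:
On the way, in this order (a step that is already met when the one before it is completed fails the run):
1. the drawer is fully home (value of joint drawer below 0.003 m), for 0.1 s.
2. the blue lamp-mode key alone is pressed down (value of joint mode_key above 0.003 m and value of joint drawer below 0.004 m and value of joint each of timer_key, start_key below 0.001 m), for 0.03 s.
3. the yellow timer key is pressed down, the others up (value of joint timer_key above 0.003 m and value of joint drawer below 0.004 m and value of joint each of mode_key, start_key below 0.001 m), for 0.03 s.
4. the green start key is pressed down, the others up (value of joint start_key above 0.003 m and value of joint drawer below 0.004 m and value of joint each of mode_key, timer_key below 0.001 m), for 0.03 s.
At the end, for the whole second after the job is handed in: the drawer is within 4 mm of fully home, all four keys are up again, the die stands upright (within 0.2 rad) in the drawer, and jar, dish and pad are within 20 mm of where they were (value of joint drawer below 0.004 m and value of joint each of mode_key, timer_key, start_key, stop_key below 0.001 m and angle between die_center's own z axis and vertical below 0.2 rad and x of die_center in the frame of drawer_face above 0.025 m and height (world z) of die_center below 0.05 m and distance of each of jar_center, dish_center, pad_center from where it was at the start of the episode below 0.02 m); the robot touches nothing.
It fails at once if a key was pressed (over 1.5 mm) while the drawer was more than 4 mm open (value of joint drawer above 0.004 m and value of joint any of mode_key, timer_key, start_key, stop_key above 0.0015 m).
It fails at once if the red stop key was pressed (over 1.5 mm) (value of joint stop_key above 0.0015 m).
It fails at once if a key was pressed with more than 20 N, or the unit or its drawer pushed with more than 25 N (contact force between anything else and mode_key above 20 N or contact force between anything else and timer_key above 20 N or contact force between anything else and start_key above 20 N or contact force between anything else and stop_key above 20 N or contact force between any of the fingers, the arm and unit above 25 N).
It fails at once if the die was lifted (over 15 mm) or tipped over (height (world z) of die_center above 0.057 m or angle between die_center's own z axis and vertical above 0.5 rad).
It fails at once if the jar, dish or pad was moved by more than 20 mm (distance of any of jar_center, dish_center, pad_center from where it was at the start of the episode above 0.02 m).
It also fails if it takes over 51 s, if anything falls off the work surface, if the arm or the gripper's body presses on something with over 40 N, if the wrist force passes 120 N, or if a joint passes its speed limit or range.

## Working session

There is one attempt and no reset: what is moved stays moved. The work goes in short steps, Python scripts to look and compute and a tool call to move; the robot and the scene stay as the last step left them, time stands still between calls to the robot, and variables do not carry over. Pictures are saved under pics/ and viewed, and the job is handed in when it is done.

Besides the shell and the picture viewer there is one more tool, called as name(argument=value, ...), one argument or row to a line, values as JSON. drive_tool: Moves the arm, as the interface text tells. Its arguments: {"type":"object","properties":{"moves":{"type":"array","items":{"type":"array","items":{"type":"array","items":{"type":"number"}}}},"claw":{"type":"number"},"squeeze":{"type":"number"}},"required":["moves"]}

```bash
ls; mkdir -p pics; cat > h.py <<'E'
import numpy as np, cv2
from workcell import r
def save(n,tag):
    c=r.read_camera(n); cv2.imwrite(f'pics/{tag}.png',c['image'][:,:,::-1]); np.savez(f'{tag}.npz',**c); return c
E
python3 - <<'E'
from h import *
s=r.observe(); print({k:np.round(v,3) for k,v in s.items()})
for n in ['scene','top','wrist']:
    c=save(n,n+'0'); print(n,np.round(c['K'],1).tolist(),c['dist_coeffs'])
E
```

```text
pics
{'clock': np.float64(0.0), 'joints': array([ 1.235,  0.412, -0.013,  1.597,  0.006,  1.134, -0.082]), 'joint_velocities': array([ 0.001,  0.   , -0.001, -0.   ,  0.001, -0.   , -0.001]), 'joint_efforts': array([ 0.0000e+00, -5.8795e+01,  6.4200e-01, -2.9108e+01, -5.4000e-02,
        1.8000e-02,  0.0000e+00]), 'tool_pos': array([ 0.165, -0.602,  0.241]), 'ee_rot': array([[ 0.265, -0.001,  0.964],
       [-0.964,  0.002,  0.265],
       [-0.002, -1.   , -0.   ]]), 'contact_force': array([-0.274,  0.694, -0.782]), 'wrist_torque': array([ 0.01 , -0.024,  0.046]), 'width': np.float64(0.997)}
scene [[387.4, 0.0, 255.0], [0.0, 387.4, 193.5], [0.0, 0.0, 1.0]] [-0.08023169  0.          0.          0.          0.        ]
top [[431.3, 0.0, 258.5], [0.0, 431.3, 192.0], [0.0, 0.0, 1.0]] [0.0132097 0.        0.        0.        0.       ]
wrist [[300.7, 0.0, 258.1], [0.0, 300.7, 190.5], [0.0, 0.0, 1.0]] [-0.07206372  0.          0.          0.          0.        ]
```

View pics/scene0.png

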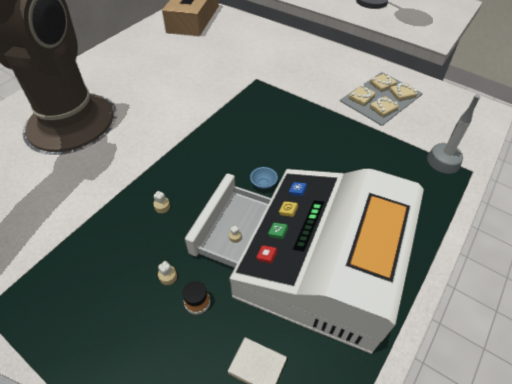

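View pics/top0.png

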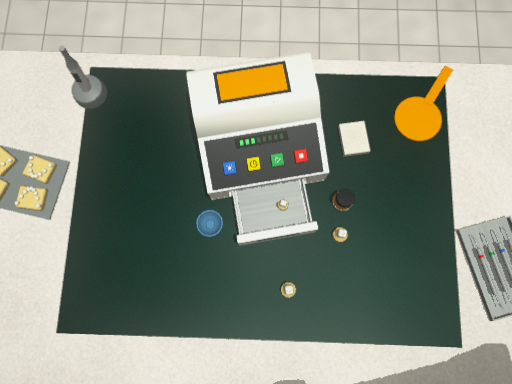

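View pics/wrist0.png

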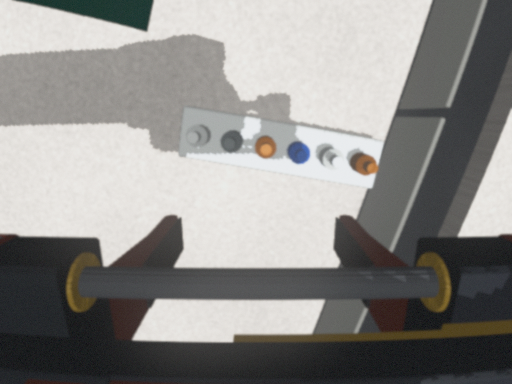

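The top view shows the keys at about (229,168) blue, (253,163) yellow, (277,159) green and (301,156) red. The drawer panel runs from (237,239) to (317,227), with the die at (283,204). The jar is at (344,199), the dish at (209,223) and the pad at (355,138). There are two decoy dies, at (341,234) and (289,289).

```bash
cat >> h.py <<'E'
def world(c,u,v,z=None,depth=None):
    n=cv2.undistortPoints(np.array([[[u,v]]],float),c['K'],c['dist_coeffs'])[0,0]
    d=c['R'].T@np.array([n[0],n[1],1.]); o=-c['R'].T@c['t']
    if z is not None: return o+d*(z-o[2])/d[2]
    return o+d*depth
def proj(c,X):
    return cv2.projectPoints(np.array(X,float).reshape(-1,3),cv2.Rodrigues(c['R'])[0],c['t'],c['K'],c['dist_coeffs'])[0][:,0]
def tri(c1,p1,c2,p2):
    A=[];b=[]
    for c,p in((c1,p1),(c2,p2)):
        o=world(c,*p,depth=0);d=world(c,*p,depth=1)-o;d/=np.linalg.norm(d)
        P=np.eye(3)-np.outer(d,d);A.append(P);b.append(P@o)
    return np.linalg.lstsq(np.vstack(A),np.hstack(b),rcond=None)[0]
E
cat > m.py <<'E'
from h import *
T=np.load('top0.npz');S=np.load('scene0.npz');C={'top':dict(T),'scene':dict(S)}
rng={'blue':((108,150,120),(125,255,255)),'yellow':((20,170,120),(32,255,255)),'green':((55,120,90),(80,255,220)),'red':((0,170,120),(5,255,255))}
roi={'top':(205,140,325,182),'scene':(245,175,320,275)}
P={}
for n,c in C.items():
    print(n,'cam at',np.round(-c['R'].T@c['t'],3))
    hsv=cv2.cvtColor(c['image'],cv2.COLOR_RGB2HSV);x0,y0,x1,y1=roi[n]
    for k,(lo,hi) in rng.items():
        m=cv2.inRange(hsv,lo,hi);z=np.zeros_like(m);z[y0:y1,x0:x1]=m[y0:y1,x0:x1]
        nc,_,st,ce=cv2.connectedComponentsWithStats(cv2.morphologyEx(z,cv2.MORPH_CLOSE,np.ones((7,7))))
        i=1+np.argmax(st[1:,4]); x,y,w,h,a=st[i]; u,v=x+(w-1)/2,y+(h-1)/2
        P[n,k]=ce[i]; d=c['range_z'][int(v)-1:int(v)+2,int(u)-1:int(u)+2].mean()
        print(n,k,st[i],np.round(ce[i],1),np.round(world(c,*ce[i],depth=d),4))
for k in rng: print(k,'tri',np.round(tri(C['top'],P['top',k],C['scene'],P['scene',k]),4))
E
python3 m.py; python3 - <<'E'
import cv2
a=cv2.imread('pics/top0.png')[130:250,180:370];cv2.imwrite('pics/topc.png',cv2.resize(a,None,fx=4,fy=4,interpolation=2))
a=cv2.imread('pics/scene0.png')[160:320,150:340];cv2.imwrite('pics/scc.png',cv2.resize(a,None,fx=3.5,fy=3.5,interpolation=2))
E
```

```text
top cam at [ 0.402 -0.003  0.965]
top blue [223 161  14  14 152] [229.3 167.5] [0.638  0.0702 0.1079]
top yellow [247 157  13  14 156] [253.  163.4] [0.648  0.0216 0.109 ]
top green [271 153  13  14 152] [276.9 159.4] [ 0.6587 -0.0274  0.107 ]
top red [294 149  14  14 153] [300.5 155.3] [ 0.669  -0.0759  0.1071]
scene cam at [ 0.839 -0.347  0.65 ]
scene blue [289 182  17  11 141] [297.3 187.3] [0.6398 0.0704 0.1068]Traceback (most recent call last):
  File "m.py", line 12, in <module>
    i=1+np.argmax(st[1:,4]); x,y,w,h,a=st[i]; u,v=x+(w-1)/2,y+(h-1)/2
        ~~~~~~~~~^^^^^^^^^^
    return _wrapfunc(a, 'argmax', axis=axis, out=out, **kwds)
    return bound(*args, **kwds)
ValueError: attempt to get argmax of an empty sequence
```

View pics/topc.png

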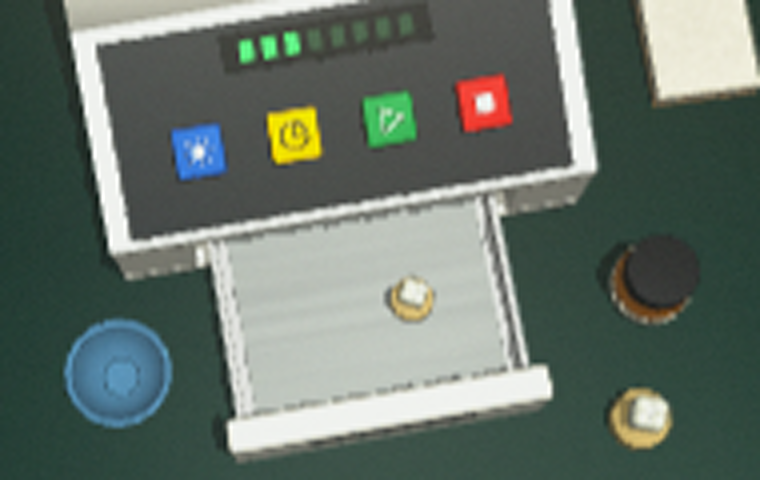

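View pics/scc.png

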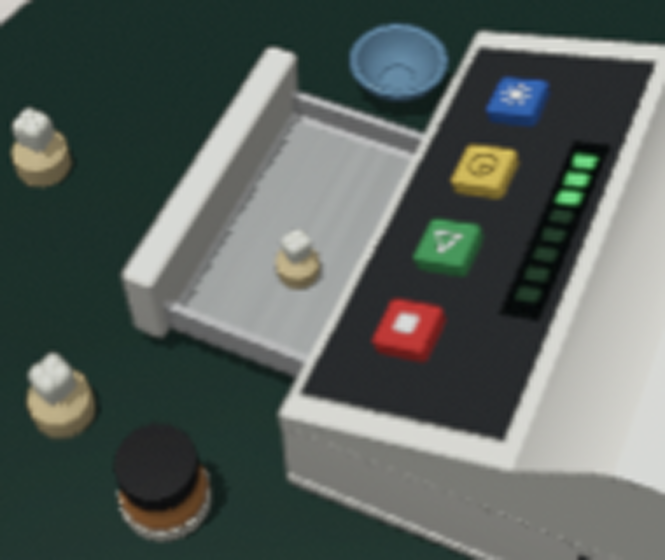

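```bash
sed -i "s/(20,170,120)/(18,130,100)/;s/(0,170,120),(5/(0,150,100),(8/;s/(55,120,90)/(55,110,70)/" m.py; python3 m.py; python3 - <<'E'
from h import *
T=dict(np.load('top0.npz'))
hsv=cv2.cvtColor(T['image'],cv2.COLOR_RGB2HSV)
X=np.array([0.978,0.2076]);Y=np.array([-.2076,.978]);k0=np.array([0.6534,-0.003])
# depth profile along the unit axis, on several lateral offsets
g={}
for v in range(130,250):
  for u in range(180,340):
    d=T['range_z'][v,u]
    if d>0:
      w=world(T,u,v,depth=d); e=w[:2]-k0; x,y=e@X,e@Y
      g[(u,v)]=(x,y,w[2])
a=np.array(list(g.values()))
for lo in(-.07,-.04,0,.04,.07):
  s=a[(abs(a[:,1]-lo)<.004)&(a[:,0]<0)]; s=s[np.argsort(s[:,0])]
  print(lo,[(round(x*1e3),round(z*1e3)) for x,_,z in s if z>.02][:40:1])
p=a[(a[:,0]<-.08)&(a[:,2]>.055)]
print('panel y',p[:,1].min(),p[:,1].max(),'x',p[:,0].min(),p[:,0].max())
E
```

```text
top cam at [ 0.402 -0.003  0.965]
top blue [223 161  14  14 152] [229.3 167.5] [0.638  0.0702 0.1079]
top yellow [247 156  14  15 164] [253.2 163.4] [0.648  0.0212 0.109 ]
top green [271 153  13  14 154] [276.8 159.3] [ 0.6588 -0.0273  0.1071]
top red [294 149  14  14 159] [300.5 155.4] [ 0.6689 -0.076   0.1071]
scene cam at [ 0.839 -0.347  0.65 ]
scene blue [289 182  17  11 141] [297.3 187.3] [0.6398 0.0704 0.1068]
scene yellow [279 201  19  15 213] [288.  208.2] [0.6514 0.02   0.1067]
scene green [268 222  20  17 235] [277.6 230. ] [ 0.6619 -0.0294  0.1077]
scene red [256 245  21  18 249] [266.3 253.3] [ 0.6716 -0.0771  0.1073]
blue tri [0.639  0.0708 0.1057]
yellow tri [0.65   0.0217 0.1034]
green tri [ 0.6602 -0.0271  0.1033]
red tri [ 0.6702 -0.0759  0.1039]
-0.07 [(-153, 59), (-153, 28), (-153, 65), (-153, 61), (-153, 23), (-153, 44), (-153, 40), (-153, 36), (-152, 67), (-152, 66), (-151, 67), (-151, 67), (-150, 69), (-150, 67), (-149, 67), (-149, 68), (-148, 70), (-148, 67), (-148, 70), (-147, 69), (-146, 68), (-146, 69), (-145, 69), (-145, 71), (-144, 69), (-144, 70), (-143, 
[... 1495 characters left out ...]
, (-139, 70), (-139, 69), (-138, 69), (-138, 70), (-137, 68), (-137, 69), (-137, 71), (-136, 66), (-130, 25), (-130, 27)]
0.07 [(-153, 29), (-153, 31), (-153, 48), (-153, 51), (-153, 22), (-153, 52), (-152, 71), (-152, 30), (-152, 63), (-152, 64), (-152, 67), (-151, 66), (-150, 68), (-150, 69), (-150, 71), (-149, 70), (-148, 68), (-148, 71), (-148, 67), (-147, 68), (-146, 70), (-146, 71), (-146, 68), (-144, 66), (-144, 71), (-144, 68), (-142, 67), (-142, 69), (-142, 69), (-141, 69), (-140, 70), (-140, 67), (-140, 70), (-139, 66), (-138, 67), (-138, 68), (-137, 67), (-137, 67), (-136, 65), (-135, 65)]
panel y -0.08517496563334866 0.08608099648230969 x -0.15363569351361273 -0.08001724908812774
```

```bash
python3 - <<'E'
from h import *
T=dict(np.load('top0.npz'));X=np.array([0.978,0.2076]);Y=np.array([-.2076,.978]);k0=np.array([0.6534,-0.003])
for n,u,v,z in[('decoy1',289,289,.03),('decoy2',341,234,.03),('die',283,204,.05),('jar',344,199,.048),('dish',209,223,.024),('pad',355,138,.016)]:
    w=world(T,u,v,z=z);print(n,w.round(3),((w[:2]-k0)@X).round(3),((w[:2]-k0)@Y).round(3),'depth pt',world(T,u,v,depth=T['range_z'][v,u]).round(3))
E
```

```text
decoy1 [ 0.398 -0.062  0.03 ] -0.262 -0.005 depth pt [ 0.398 -0.061  0.043]
decoy2 [ 0.518 -0.173  0.03 ] -0.168 -0.138 depth pt [ 0.516 -0.17   0.047]
die [ 0.576 -0.045  0.05 ] -0.084 -0.025 depth pt [ 0.574 -0.044  0.063]
jar [ 0.592 -0.176  0.048] -0.096 -0.157 depth pt [ 0.591 -0.176  0.05 ]
dish [0.533 0.116 0.024] -0.093 0.141 depth pt [0.535 0.118 0.01 ]
pad [ 0.743 -0.209  0.016] 0.045 -0.22 depth pt [ 0.742 -0.208  0.018]
```

drive_tool(
  moves=[
    [[8,14,0,0],[15,28,0,-0.006],[15,28,0,-0.006],[15,28,0,-0.006],[15,28,0,-0.006],[15,28,0,-0.006],[15,28,0,-0.006],[15,28,0,-0.006],[15,28,0,-0.006],[15,28,0,-0.006]],
  ],
  claw=255,
  squeeze=10,
)

```text
clock: 0.98
tool_pos: [0.3087, -0.3352, 0.2416]
ee_rot: [[0.212, -0.0, 0.977], [-0.977, -0.0, 0.212], [0.0, -1.0, -0.0]]
contact_force: [0.5, 0.2, -0.1]
width: 0.279
```

drive_tool(
  moves=[
    [[15,28,0,-0.005],[15,28,0,0],[15,28,0,0],[15,28,0,0],[15,28,0,0],[15,28,0,0],[15,28,0,0],[15,28,0,0],[15,28,0,0],[15,28,0,0]],
  ],
)

```text
clock: 1.82
tool_pos: [0.4587, -0.0553, 0.2417]
ee_rot: [[0.207, 0.0, 0.978], [-0.978, -0.0, 0.207], [0.0, -1.0, -0.0]]
contact_force: [-0.7, -0.3, 0.1]
width: 0.01
```

drive_tool(
  moves=[
    [[1,11,-10,0],[0,0,-30,0],[0,0,-35,0],[0,0,-35,0],[0,0,-35,0],[0,0,-25,0],[0,0,-10,0],[0,0,0,0]],
  ],
)

```text
clock: 2.48
tool_pos: [0.4578, -0.0455, 0.0597]
ee_rot: [[0.208, -0.004, 0.978], [-0.978, 0.001, 0.208], [-0.002, -1.0, -0.004]]
contact_force: [-0.3, 0.0, -0.1]
width: 0.004
```

```bash
python3 - <<'E'
from h import *
s=r.observe();print(s['tool_pos'],s['contact_force'])
save('scene','scene1');save('wrist','wrist1')
E
```

```text
[ 0.45780199 -0.04553423  0.05972161] [-0.26827662  0.02359865 -0.07995779]
```

View pics/scene1.png

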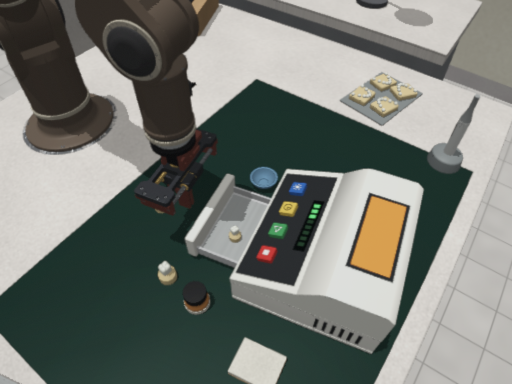

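View pics/wrist1.png

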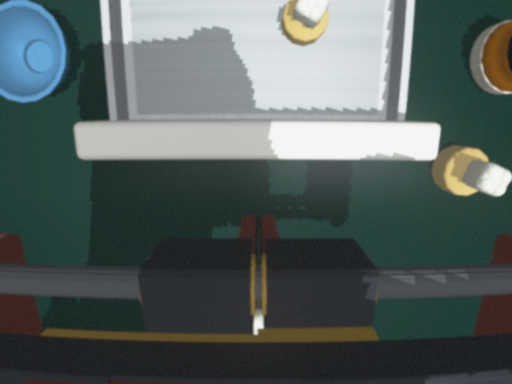

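The gripper is shut and centred in front of the drawer panel. In the wrist view its tips are at column 258, and the panel spans columns 75–440. Next I push slowly.

drive_tool(
  moves=[
    [[2.9,0.6,0,0],[2.9,0.6,0,0],[2.9,0.6,0,0],[2.9,0.6,0,0],[2.9,0.6,0,0],[2.9,0.6,0,0],[2.9,0.6,0,0],[2.9,0.6,0,0],[2.0,0.4,0,0],[1.5,0.3,0,0]],
  ],
)

```text
clock: 3.42
tool_pos: [0.4863, -0.0401, 0.0616]
ee_rot: [[0.207, -0.0, 0.978], [-0.978, 0.0, 0.207], [-0.0, -1.0, -0.0]]
contact_force: [0.3, -0.0, -0.6]
width: 0.006
```

drive_tool(
  moves=[
    [[1.5,0.3,0,0],[1.5,0.3,0,0],[1.5,0.3,0,0],[1.5,0.3,0,0],[1.5,0.3,0,0],[1.5,0.3,0,0],[1.5,0.3,0,0],[1.5,0.3,0,0],[1.5,0.3,0,0],[1.5,0.3,0,0]],
  ],
)

```text
clock: 4.25
tool_pos: [0.501, -0.0372, 0.0616]
ee_rot: [[0.207, -0.0, 0.978], [-0.978, -0.0, 0.207], [-0.0, -1.0, -0.0]]
contact_force: [-0.8, -1.0, 1.1]
width: 0.001
```

drive_tool(
  moves=[
    [[2,0.4,0,0],[2.5,0.5,0,0],[2.5,0.5,0,0],[2.5,0.5,0,0],[2.5,0.5,0,0],[2.5,0.5,0,0],[2.5,0.5,0,0],[2.5,0.5,0,0],[2.5,0.5,0,0],[2.5,0.5,0,0]],
  ],
)

```text
clock: 5.08
tool_pos: [0.5258, -0.0323, 0.0616]
ee_rot: [[0.207, -0.0, 0.978], [-0.978, -0.0, 0.207], [-0.0, -1.0, -0.0]]
contact_force: [-1.9, 0.4, -0.3]
width: 0.006
```

```bash
python3 - <<'E'
from h import *
s=r.observe();print(s['tool_pos'],s['contact_force'])
save('scene','scene2');save('wrist','wrist2')
E
```

```text
[ 0.52579403 -0.03227167  0.06160696] [-1.93200325  0.43672877 -0.26623567]
```

View pics/scene2.png

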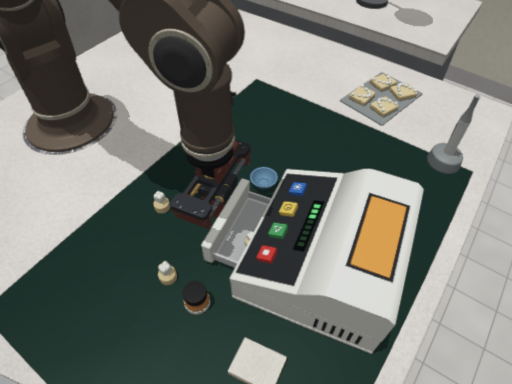

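View pics/wrist2.png

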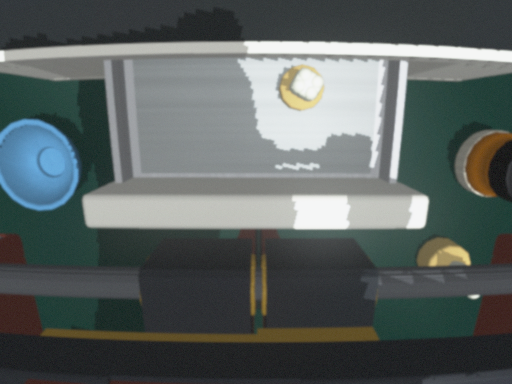

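drive_tool(
  moves=[
    [[2.5,0.5,0,0],[2.5,0.5,0,0],[2.5,0.5,0,0],[2.5,0.5,0,0],[2.5,0.5,0,0],[2.5,0.5,0,0],[2.5,0.5,0,0],[2.5,0.5,0,0],[2.5,0.5,0,0],[2.5,0.5,0,0]],
  ],
)

```text
clock: 6.02
tool_pos: [0.5508, -0.0273, 0.0616]
ee_rot: [[0.207, -0.0, 0.978], [-0.978, -0.0, 0.207], [0.0, -1.0, -0.0]]
contact_force: [-2.0, 0.0, 1.7]
width: 0.009
```

drive_tool(
  moves=[
    [[2,0.4,0,0],[1.5,0.3,0,0],[1.5,0.3,0,0],[1.5,0.3,0,0],[1,0.2,0,0],[1,0.2,0,0],[1,0.2,0,0],[1,0.2,0,0]],
  ],
)

```text
clock: 6.68
tool_pos: [0.5611, -0.0251, 0.0616]
ee_rot: [[0.207, -0.0, 0.978], [-0.978, 0.0, 0.207], [-0.0, -1.0, -0.0]]
contact_force: [-1.7, 0.4, 0.4]
width: 0.004
```

```bash
python3 - <<'E'
from h import *
s=r.observe();print(s['tool_pos'],s['contact_force'])
save('scene','scene3');save('wrist','wrist3')
E
```

```text
[ 0.56107377 -0.02513657  0.06162534] [-1.65937073  0.36271324  0.38557806]
```

View pics/wrist3.png

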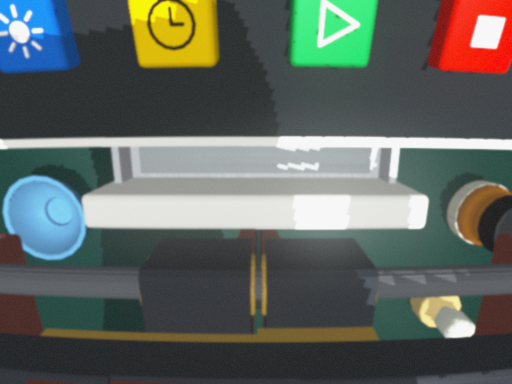

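The drawer is still about 20–25 mm open: the unit's edge is at row 143 and the panel's back at about row 180. The force is only about 1.7 N.

drive_tool(
  moves=[
    [[1.5,0.3,0,0],[1.5,0.3,0,0],[1.5,0.3,0,0],[1.5,0.3,0,0],[1.5,0.3,0,0],[1.5,0.3,0,0],[1,0.2,0,0],[1,0.2,0,0],[1,0.2,0,0],[1,0.2,0,0]],
  ],
)

```text
clock: 7.62
tool_pos: [0.5741, -0.0226, 0.0616]
ee_rot: [[0.207, -0.0, 0.978], [-0.978, 0.0, 0.207], [-0.0, -1.0, -0.0]]
contact_force: [-1.9, 1.6, -0.5]
width: 0.002
```

drive_tool(
  moves=[
    [[1,0.2,0,0],[1,0.2,0,0],[1,0.2,0,0],[0,0,0,0]],
  ],
)

```text
clock: 7.95
tool_pos: [0.5773, -0.022, 0.0616]
ee_rot: [[0.207, 0.0, 0.978], [-0.978, -0.0, 0.207], [0.0, -1.0, 0.0]]
contact_force: [-1.1, -0.2, -0.5]
width: 0.004
```

```bash
python3 - <<'E'
from h import *
s=r.observe();print(s['tool_pos'],s['contact_force'])
save('wrist','wrist4')
E
```

```text
[ 0.57734366 -0.02202418  0.06164189] [-1.10818776 -0.15124839 -0.5100112 ]
```

View pics/wrist4.png

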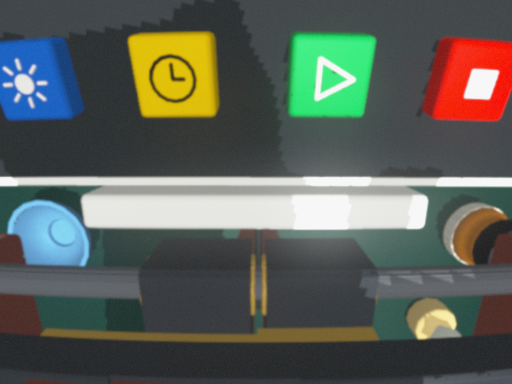

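drive_tool(
  moves=[
    [[1,0.2,0,0],[1,0.2,0,0],[1,0.2,0,0]],
  ],
)

```text
clock: 8.25
tool_pos: [0.5802, -0.0215, 0.0617]
ee_rot: [[0.207, 0.0, 0.978], [-0.978, -0.0, 0.207], [0.0, -1.0, 0.0]]
contact_force: [-1.9, 0.4, 0.3]
width: 0.006
```

drive_tool(
  moves=[
    [[1,0.2,0,0],[1,0.2,0,0],[0,0,0,0]],
  ],
)

```text
clock: 8.5
tool_pos: [0.5824, -0.0211, 0.0617]
ee_rot: [[0.207, 0.0, 0.978], [-0.978, -0.0, 0.207], [0.0, -1.0, 0.0]]
contact_force: [-0.5, 0.0, 0.6]
width: 0.001
```

drive_tool(
  moves=[
    [[1,0.2,0,0],[1,0.2,0,0],[0,0,0,0]],
  ],
)

```text
clock: 8.75
tool_pos: [0.5843, -0.0207, 0.0617]
ee_rot: [[0.207, 0.0, 0.978], [-0.978, -0.0, 0.207], [0.0, -1.0, 0.0]]
contact_force: [-1.5, -1.1, -0.0]
width: 0.009
```

drive_tool(
  moves=[
    [[1,0.2,0,0],[1,0.2,0,0],[0,0,0,0]],
  ],
)

```text
clock: 9.0
tool_pos: [0.5857, -0.0204, 0.0616]
ee_rot: [[0.207, -0.001, 0.978], [-0.978, -0.0, 0.207], [0.0, -1.0, -0.001]]
contact_force: [-3.3, -0.9, 2.9]
width: 0.001
```

drive_tool(
  moves=[
    [[1,0.2,0,0],[1,0.2,0,0]],
  ],
)

```text
clock: 9.17
tool_pos: [0.5858, -0.0204, 0.0614]
ee_rot: [[0.207, -0.005, 0.978], [-0.978, -0.001, 0.207], [0.0, -1.0, -0.005]]
contact_force: [-11.9, -2.4, 9.3]
width: 0.006
```

drive_tool(
  moves=[
    [[0,0,0,0],[0,0,0,0]],
  ],
)

```text
clock: 9.33
tool_pos: [0.5858, -0.0204, 0.0614]
ee_rot: [[0.207, -0.005, 0.978], [-0.978, -0.001, 0.207], [0.0, -1.0, -0.005]]
contact_force: [-9.2, -0.9, 7.7]
width: 0.006
```

```bash
python3 - <<'E'
from h import *
s=r.observe();print(s['tool_pos'],s['contact_force'])
save('wrist','wrist5');save('scene','scene5')
E
```

```text
[ 0.58576462 -0.02042822  0.06136603] [-9.18600193 -0.85189019  7.72544487]
```

View pics/wrist5.png

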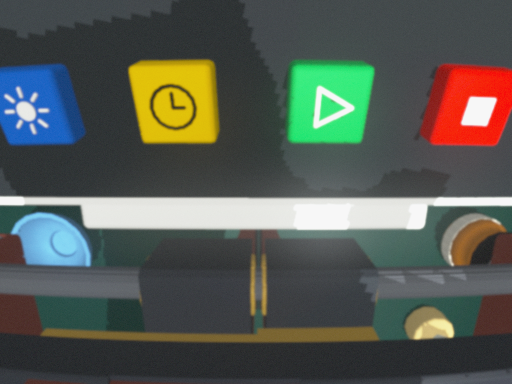

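View pics/scene5.png

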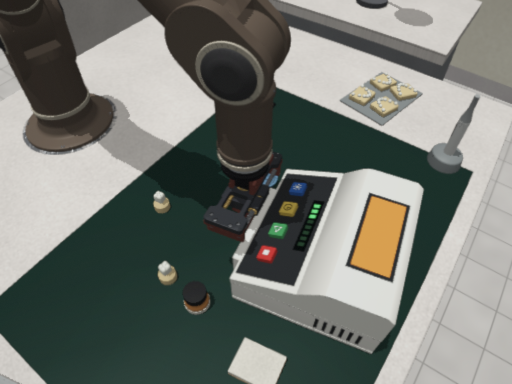

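The force rose to about 12 N with no further motion, after about 92 mm of travel, so this should be the home stop. I'll back off gently, rise and check.

drive_tool(
  moves=[
    [[-1,-0.2,0,0],[-2,-0.4,0,0],[-5,-1,0,0],[-10,-2,0,0],[-15,-3,5,0],[-10,-2,20,0],[0,0,30,0],[0,0,35,0],[0,0,30,0],[0,0,0,0]],
  ],
)

```text
clock: 10.27
tool_pos: [0.5478, -0.0282, 0.1877]
ee_rot: [[0.207, 0.01, 0.978], [-0.978, -0.001, 0.207], [0.003, -1.0, 0.009]]
contact_force: [0.9, -0.1, 0.5]
width: 0.006
```

```bash
python3 - <<'E'
from h import *
s=r.observe();print(s['tool_pos'],s['contact_force'],s['ee_rot'].round(3).tolist())
c=save('wrist','wrist6');d=save('scene','scene6')
np.savez('w6.npz',pos=s['tool_pos'],rot=s['ee_rot'])
M=c['T_tool_cam'];R=s['ee_rot']@M[:3,:3];t=s['ee_rot']@M[:3,3]+s['tool_pos']
c['R']=R.T;c['t']=-R.T@t
X=np.array([0.978,0.2076]);Y=np.array([-.2076,.978]);k0=np.array([0.6534,-0.003])
for n,c,(u0,u1,v0,v1) in(('w',c,(0,512,0,384)),('s',d,(180,330,160,290))):
  P=[]
  for v in range(v0,v1):
    for u in range(u0,u1):
      z=c['range_z'][v,u]
      if z>0:
        w=world(c,u,v,depth=z);e=w[:2]-k0;P.append((e@X,e@Y,w[2]))
  P=np.array(P);np.save(n+'6.npy',P)
  for lo in(-.095,-.06,0,.06,.095):
    q=P[(abs(P[:,1]-lo)<.006)&(P[:,0]<-.03)&(P[:,0]>-.12)&(P[:,2]>.02)]
    a=q[(q[:,2]<.060)];b=q[(q[:,2]>.075)&(q[:,2]<.09)];m=q[(q[:,2]>.063)&(q[:,2]<.072)]
    f=lambda a:(len(a),np.percentile(a[:,0],[2,10,50,90]).round(4).tolist()) if len(a) else 0
    print(n,lo,'low',f(a),'rim',f(b),'paneltop',f(m))
E
```

```text
[ 0.54778163 -0.02820793  0.18769261] [ 0.86824356 -0.13202663  0.47804352] [[0.207, 0.01, 0.978], [-0.978, -0.001, 0.207], [0.003, -1.0, 0.009]]
w -0.095 low 0 rim (205, [-0.0406, -0.0397, -0.0351, -0.0312]) paneltop 0
w -0.06 low 0 rim (224, [-0.0409, -0.0401, -0.0355, -0.0309]) paneltop (276, [-0.0579, -0.0561, -0.0492, -0.0432])
w 0 low 0 rim (207, [-0.0403, -0.0396, -0.0356, -0.0312]) paneltop (285, [-0.058, -0.0562, -0.0494, -0.0426])
w 0.06 low 0 rim (201, [-0.04, -0.0393, -0.0353, -0.0308]) paneltop (276, [-0.0578, -0.056, -0.0492, -0.0424])
w 0.095 low (1, [-0.0402, -0.0402, -0.0402, -0.0402]) rim (190, [-0.0396, -0.0388, -0.0349, -0.031]) paneltop (15, [-0.0403, -0.0403, -0.0403, -0.0402])
s -0.095 low 0 rim (29, [-0.0383, -0.0379, -0.0344, -0.0316]) paneltop 0
s -0.06 low 0 rim (33, [-0.0388, -0.0378, -0.0341, -0.0306]) paneltop (46, [-0.0559, -0.0544, -0.0489, -0.0432])
s 0 low 0 rim (28, [-0.0398, -0.0388, -0.0344, -0.0307]) paneltop (40, [-0.0576, -0.0565, -0.0507, -0.0452])
s 0.06 low 0 rim (23, [-0.0395, -0.039, -0.0343, -0.0311]) paneltop (35, [-0.0566, -0.0554, -0.0505, -0.0448])
s 0.095 low 0 rim (19, [-0.0389, -0.0379, -0.0346, -0.0317]) paneltop 0
```

View pics/wrist6.png

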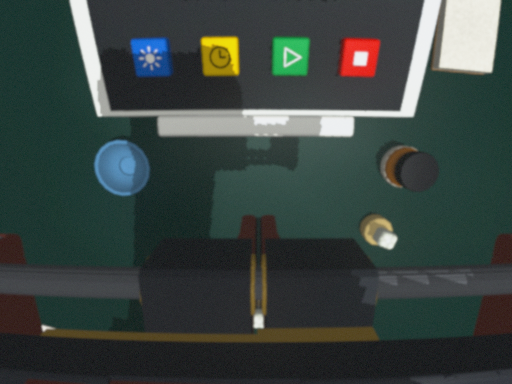

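View pics/scene6.png

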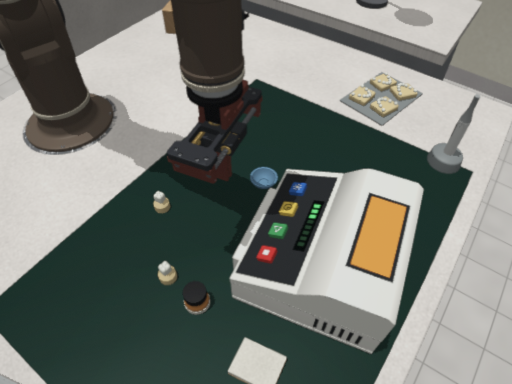

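The drawer is home. The panel front is 17–18 mm ahead of the unit's front, which is the panel's own thickness, so its back is flush, and jar, dish and pad are unmoved. Next I go above the blue key at TCP (0.631, 0.069).

drive_tool(
  moves=[
    [[8,10,0,0],[18,21,0,0],[20,23,0,0],[20,23,0,0],[12,14,0,0],[5,6,0,0],[0,0,-20,0],[0,0,-20,0],[0,0,-10,0],[0,0,0,0]],
  ],
)

```text
clock: 11.2
tool_pos: [0.6258, 0.0679, 0.128]
ee_rot: [[0.207, -0.006, 0.978], [-0.978, -0.001, 0.207], [-0.0, -1.0, -0.006]]
contact_force: [-1.4, 0.2, 0.5]
width: 0.005
```

```bash
python3 - <<'E'
from h import *
s=r.observe();print(s['tool_pos'],s['contact_force'])
save('wrist','wrist7');save('scene','scene7')
E
```

```text
[0.62580157 0.06786172 0.12800775] [-1.44879698  0.17996888  0.49780589]
```

View pics/scene7.png

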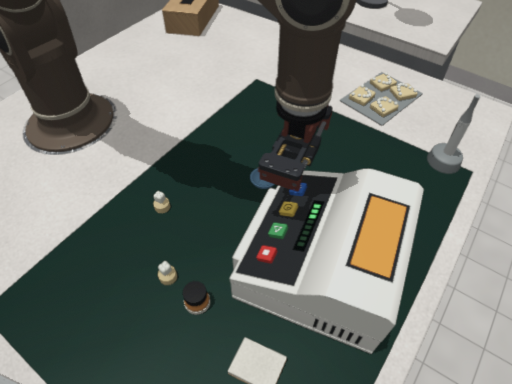

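View pics/wrist7.png

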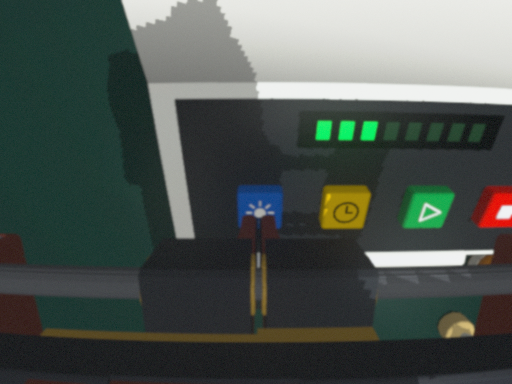

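The fingers are centred over the blue key (tips at column 258, key at columns 237–283). I'll let the arm settle before pressing.

drive_tool(
  moves=[
    [[0,0,0,0],[0,0,0,0],[0,0,0,0]],
  ],
)

```text
clock: 11.55
tool_pos: [0.6286, 0.0685, 0.1327]
ee_rot: [[0.207, 0.002, 0.978], [-0.978, 0.0, 0.207], [0.0, -1.0, 0.002]]
contact_force: [0.5, -0.1, -0.1]
width: 0.007
```

drive_tool(
  moves=[
    [[2,0.4,-2,0],[0,0,-2,0],[0,0,-1,0],[0,0,-1,0],[0,0,-1,0],[0,0,0,0]],
  ],
)

```text
clock: 12.05
tool_pos: [0.6304, 0.069, 0.1247]
ee_rot: [[0.207, 0.001, 0.978], [-0.978, 0.0, 0.207], [0.0, -1.0, 0.001]]
contact_force: [0.6, -0.1, 2.9]
width: 0.009
```

drive_tool(
  moves=[
    [[0,0,-1,0],[0,0,-1,0],[0,0,0,0]],
  ],
)

```text
clock: 12.3
tool_pos: [0.6306, 0.0691, 0.123]
ee_rot: [[0.207, 0.001, 0.978], [-0.978, 0.0, 0.207], [0.0, -1.0, 0.001]]
contact_force: [1.6, -1.2, 4.2]
width: 0.004
```

drive_tool(
  moves=[
    [[0,0,-1,0],[0,0,-1,0],[0,0,0,0]],
  ],
)

```text
clock: 12.55
tool_pos: [0.6307, 0.0691, 0.121]
ee_rot: [[0.207, 0.001, 0.978], [-0.978, 0.0, 0.207], [0.0, -1.0, 0.001]]
contact_force: [2.3, -0.3, 5.0]
width: 0.001
```

drive_tool(
  moves=[
    [[0,0,-1,0],[0,0,-0.8,0],[0,0,0,0],[0,0,0,0]],
  ],
)

```text
clock: 12.88
tool_pos: [0.631, 0.0692, 0.1197]
ee_rot: [[0.207, 0.002, 0.978], [-0.978, 0.0, 0.207], [0.0, -1.0, 0.002]]
contact_force: [1.7, -0.1, 7.4]
width: 0.005
```

drive_tool(
  moves=[
    [[0,0,2,0],[0,0,4,0],[0,0,8,0],[0,0,10,0],[0,0,6,0],[2.4,-10.9,0,0],[3,-15,0,0],[3,-15,0,0],[2,-8,0,0],[0,0,0,0]],
  ],
)

```text
clock: 13.72
tool_pos: [0.6408, 0.0165, 0.1485]
ee_rot: [[0.203, -0.0, 0.979], [-0.979, -0.002, 0.203], [0.002, -1.0, -0.001]]
contact_force: [-0.6, 0.3, 0.1]
width: 0.002
```

drive_tool(
  moves=[
    [[0,0,-5,0],[0,0,-8,0],[0,0,-5,0],[0,0,-2,0],[0,0,0,0],[0,0,0,0]],
  ],
)

```text
clock: 14.22
tool_pos: [0.6403, 0.0206, 0.1286]
ee_rot: [[0.208, -0.001, 0.978], [-0.978, 0.0, 0.208], [-0.0, -1.0, -0.0]]
contact_force: [-0.4, -0.5, -0.6]
width: 0.006
```

```bash
python3 - <<'E'
from h import *
s=r.observe();print(s['tool_pos'],s['contact_force'])
save('wrist','wrist8')
E
```

```text
[0.64030972 0.02063343 0.12856343] [-0.37586854 -0.45920443 -0.62509115]
```

View pics/wrist8.png

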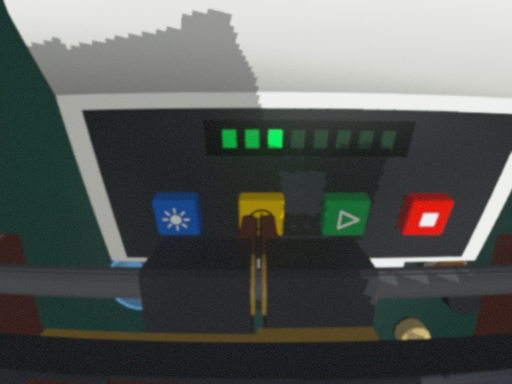

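The fingers are over the yellow key (columns 239–285) and the blue key is back up. I press yellow.

drive_tool(
  moves=[
    [[0,0,-2,0],[0,0,-1,0],[0,0,-1,0],[0,0,-1,0],[0,0,-1,0],[0,0,0,0]],
  ],
)

```text
clock: 14.77
tool_pos: [0.641, 0.0202, 0.1233]
ee_rot: [[0.207, 0.001, 0.978], [-0.978, 0.0, 0.207], [0.0, -1.0, 0.001]]
contact_force: [0.3, 0.5, 3.8]
width: 0.009
```

drive_tool(
  moves=[
    [[0,0,-1,0],[0,0,-1,0],[0,0,0,0]],
  ],
)

```text
clock: 15.02
tool_pos: [0.6411, 0.0202, 0.1213]
ee_rot: [[0.207, 0.001, 0.978], [-0.978, 0.0, 0.207], [0.0, -1.0, 0.001]]
contact_force: [2.6, 1.1, 6.2]
width: 0.006
```

drive_tool(
  moves=[
    [[0,0,-1,0],[0,0,-0.7,0],[0,0,0,0],[0,0,0,0]],
  ],
)

```text
clock: 15.35
tool_pos: [0.6414, 0.0203, 0.1199]
ee_rot: [[0.207, 0.002, 0.978], [-0.978, 0.0, 0.207], [0.0, -1.0, 0.002]]
contact_force: [1.4, 1.1, 5.9]
width: 0.004
```

drive_tool(
  moves=[
    [[0,0,2,0],[0,0,4,0],[0,0,8,0],[0,0,10,0],[0,0,6,0],[2.4,-10.9,0,0],[3,-15,0,0],[3,-15,0,0],[2,-8,0,0],[0,0,0,0]],
  ],
)

```text
clock: 16.18
tool_pos: [0.651, -0.0336, 0.1484]
ee_rot: [[0.202, -0.001, 0.979], [-0.979, -0.002, 0.202], [0.002, -1.0, -0.001]]
contact_force: [-1.0, 0.5, 0.8]
width: 0.005
```

drive_tool(
  moves=[
    [[0,0,-5,0],[0,0,-8,0],[0,0,-5,0],[0,0,-2,0],[0,0,0,0],[0,0,0,0]],
  ],
)

```text
clock: 16.68
tool_pos: [0.6507, -0.0282, 0.1289]
ee_rot: [[0.208, -0.0, 0.978], [-0.978, 0.0, 0.208], [-0.0, -1.0, -0.0]]
contact_force: [0.5, -0.7, 0.8]
width: 0.004
```

```bash
python3 - <<'E'
from h import *
s=r.observe();print(s['tool_pos'],s['contact_force'])
save('wrist','wrist9')
E
```

```text
[ 0.65073347 -0.02821383  0.12887942] [ 0.54131227 -0.67822245  0.75384868]
```

View pics/wrist9.png

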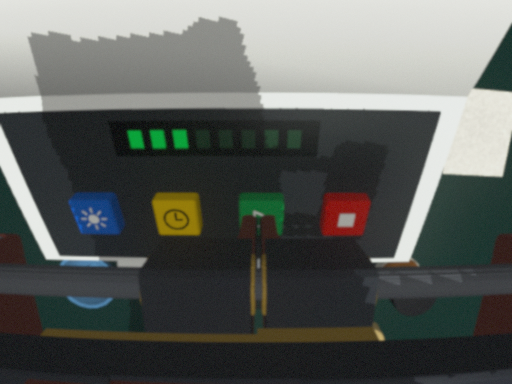

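The fingers are over the green key (columns 239–285), and the blue and yellow keys are up. I press green.

drive_tool(
  moves=[
    [[0,0,-2,0],[0,0,-1,0],[0,0,-1,0],[0,0,-1,0],[0,0,-1,0],[0,0,0,0]],
  ],
)

```text
clock: 17.23
tool_pos: [0.6514, -0.0287, 0.1235]
ee_rot: [[0.207, 0.001, 0.978], [-0.978, 0.0, 0.207], [0.0, -1.0, 0.001]]
contact_force: [1.3, -0.6, 4.2]
width: 0.005
```

drive_tool(
  moves=[
    [[0,0,-1,0],[0,0,-1,0],[0,0,0,0]],
  ],
)

```text
clock: 17.48
tool_pos: [0.6514, -0.0287, 0.1215]
ee_rot: [[0.207, 0.001, 0.978], [-0.978, 0.0, 0.207], [0.0, -1.0, 0.001]]
contact_force: [2.1, 0.0, 5.3]
width: 0.006
```

drive_tool(
  moves=[
    [[0,0,-1,0],[0,0,-0.8,0],[0,0,0,0],[0,0,0,0]],
  ],
)

```text
clock: 17.82
tool_pos: [0.6517, -0.0287, 0.1201]
ee_rot: [[0.207, 0.002, 0.978], [-0.978, 0.0, 0.207], [0.0, -1.0, 0.002]]
contact_force: [1.8, 1.2, 7.7]
width: 0.006
```

drive_tool(
  moves=[
    [[0,0,2,0],[0,0,4,0],[0,0,10,0],[0,0,20,0],[0,0,25,0],[-10,-2,20,0],[-20,-4,10,0],[-25,-5,0,0],[-25,-5,0,0],[-20,-4,0,0]],
  ],
)

```text
clock: 18.65
tool_pos: [0.5486, -0.0494, 0.2105]
ee_rot: [[0.207, -0.002, 0.978], [-0.978, -0.001, 0.207], [0.0, -1.0, -0.002]]
contact_force: [0.2, -0.8, 0.1]
width: 0.006
```

drive_tool(
  moves=[
    [[-20,-4,0,0],[-10,-2,0,0],[0,0,0,0],[0,0,0,0],[0,0,0,0]],
  ],
)

```text
clock: 19.07
tool_pos: [0.5219, -0.0546, 0.2106]
ee_rot: [[0.207, 0.001, 0.978], [-0.978, 0.0, 0.207], [-0.0, -1.0, 0.001]]
contact_force: [0.8, 0.5, 0.5]
width: 0.006
```

```bash
python3 - <<'E'
from h import *
s=r.observe();print(s['tool_pos'],s['contact_force'])
c=save('wrist','wrist10');d=save('scene','scene10')
M=c['T_tool_cam'];R=s['ee_rot']@M[:3,:3];t=s['ee_rot']@M[:3,3]+s['tool_pos']
c['R']=R.T;c['t']=-R.T@t
X=np.array([0.978,0.2076]);Y=np.array([-.2076,.978]);k0=np.array([0.6534,-0.003])
P=[]
for v in range(0,384):
  for u in range(0,512):
    z=c['range_z'][v,u]
    if z>0:
      w=world(c,u,v,depth=z);e=w[:2]-k0;P.append((e@X,e@Y,w[2]))
P=np.array(P)
for lo in(-.06,0,.06):
    m=P[(abs(P[:,1]-lo)<.006)&(P[:,0]<-.03)&(P[:,0]>-.12)&(P[:,2]>.063)&(P[:,2]<.072)]
    print(lo,np.percentile(m[:,0],[2,98]).round(4))
for y in(.075,.025,-.025,-.075):
    m=P[(abs(P[:,1]-y)<.008)&(abs(P[:,0])<.008)];print(y,np.median(m[:,2]).round(4))
E
```

```text
[ 0.52190499 -0.05458198  0.2105708 ] [0.81564486 0.5288459  0.46656834]
-0.06 [-0.0589 -0.0413]
0 [-0.0582 -0.0413]
0.06 [-0.0577 -0.0417]
0.075 0.106
0.025 0.1058
-0.025 0.1059
-0.075 0.1059
```

View pics/wrist10.png

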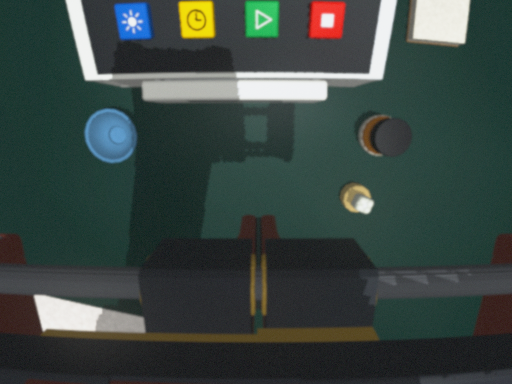

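View pics/scene10.png

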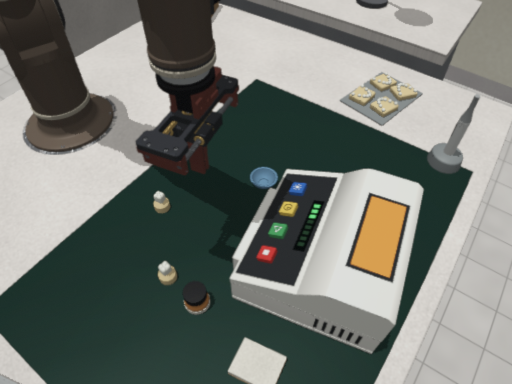

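The drawer is flush, all four key tops sit at 0.106 m (up), and jar, dish and pad are where they were. The arm is clear of everything, so I hand in.

```bash
python3 -c "
from workcell import r
print(r.job_done())"
```

```text
the job is handed in; nothing more can be done
None
```

I pushed the drawer home with shut fingertips, tapped the blue, yellow and green keys in that order, and handed the job in at about 19 s. No verdict was reported.

- **Drawer:** it slid about 94 mm at about 2 N. The highest force reading at the home stop was about 15 N in all (12 N along the push, 9 N upward). My last depth check put the back of its panel flush with the unit's front, to about 1 mm.
- **Keys:** each went down about 5–6 mm, with 6–8 N on the tool. I let each one back up before moving to the next and never touched the red key. At the end all four key tops read about 106 mm high, so all were up.
- **Surroundings:** jar, dish and pad looked unmoved in the last pictures, and the arm was clear of everything.
- **Not checked:** the die is out of sight with the drawer shut, so I could not see it at the end. It was upright in the last picture that showed it, with the drawer part-way in, and I kept the push slow from there.
- **Disagreement:** triangulating the key tops from two cameras gave heights about 2 mm lower than the depth readings for three of the keys. I used the depth readings, and the fingertips met the keys about where those put them.

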